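# Offer up the tape dispenser's cover for its hinge pin

### The job

The roll on the label-tape dispenser is too tall for the dispenser's cover: slide it up off the spindle and lay it flat on the bench, off the dispenser. Then take the loose cover by its rib and hold it level over the spindle with its hinge knuckle between the dispenser's two knuckles and the three holes in line, so that a colleague can push the hinge pin through; do not force it against the dispenser, and leave the rack, bottle and beaker alone. Finish while still holding the cover there in the air: do not let go.

Things in the scene. Friction and masses are not known exactly. Their poses are not given: they have to be found in the camera images.
- holder: the label-tape dispenser without its cover, fixed to the bench: a grey plastic base plate 165 (x) x 92 (y) x 12 mm high, an upright spindle on it, two steel hinge knuckles on 8 mm thick posts at its +x end, an 8 mm high tear-off edge across its -x end. Origin: centre of the underside, on the bench; z up.
- holder_eye (a point): midpoint between the dispenser's two fixed knuckles on their hole axis, at x 70, y 0, z 61 mm in its frame; same axes. Knuckles: tubes along y, 22 mm outer, 12 mm hole diameter, each 20 mm long, 13.5 to 33.5 mm either side of y = 0; the 27 mm gap between them is open from above and down to the base plate. The hinge pin is 6 mm thick with a tapered nose.
- cover: the loose cover, flat on the bench right way up: grey plastic plate 90 (x) x 76 (y) x 5 mm, on top a grip rib (x = -22 to 28 mm, 12 mm thick in y, top 39 mm above the underside), one hinge knuckle at its +x edge. 0.11 to 0.18 kg, balanced at x = 3 to 12 mm. Origin: centre of the plate's underside. Fitted, its axes run as the dispenser's, plate over the spindle, underside 50 mm up, unsupported.
- cover_eye (a point): centre of the cover's knuckle hole, at x 63, y 0, z 11 mm in the cover's frame; same axes. The knuckle is a steel tube along y, 22 mm outer, 12 mm hole diameter, 20 mm long, on a 20 mm wide neck.
- roll: the roll of white labelling tape on a cardboard core, standing on the base plate round the spindle: 60 mm outer diameter, 29 mm hole, 48 mm high, 0.07 to 0.14 kg. Origin: centre of its underside (12 mm above the bench at the start); z along its axis, up.
- spindle_top (a point): centre of the top of the aluminium spindle, 38 mm above the bench, at x -25, y 0 in the dispenser's frame; the spindle is 23 mm in diameter and rises 26 mm from the base plate
- rack: bystander: black tube rack 100 (x) x 62 (y) x 40 mm with a steel hinge pin standing in it up to 63 mm; origin at the centre of the underside. The cover and the rack lie on either side of the dispenser, which on which side varies.
- bottle: bystander: clear bottle with a blue cap, 70 mm diameter, 140 mm high; origin at the centre of the underside
- beaker: bystander: clear plastic beaker, 80 mm rim diameter, 100 mm high; origin at the centre of the underside
Not all that is in view belongs to the job. What is shaped like the roll but blue or green is not meant. What is shaped like the holder but green is not meant.

How it is judged:
On the way, in this order (a step that is already met when the one before it is completed fails the run):
1. the roll is drawn up off the top of the spindle (z of roll in the frame of holder above 0.038 m), for 0.05 s.
2. the tape roll lies flat on the bench, off the dispenser and let go (height (world z) of roll below 0.006 m and angle between roll's own z axis and vertical below 0.1 rad and contact force between roll and the fingers below 0.1 N and contact force between roll and holder below 0.2 N and linear speed of roll below 0.05 m/s), for 0.2 s.
At the end, for the whole second after the job is handed in: Roll flat on the bench (6 mm, 0.1 rad), off the dispenser, let go, at rest. Cover gripped (over 3 N) and still, over the spindle, hole centre within 4 mm (x, z) and 4.5 mm (y) of the dispenser's, hole axes within 0.1 rad, level to 0.12 rad, under 5 N on the dispenser, clear of the roll (all of step 2 and x of cover_eye in the frame of holder_eye between -0.004 and 0.004 m and y of cover_eye in the frame of holder_eye between -0.0045 and 0.0045 m and z of cover_eye in the frame of holder_eye between -0.004 and 0.004 m and angle between the y axis of cover and the y axis of holder, either way round below 0.1 rad and angle between cover's own z axis and vertical below 0.12 rad and x of cover in the frame of holder_eye below -0.05 m and contact force between cover and the fingers above 3 N and contact force between cover and holder below 5 N and contact force between cover and roll below 0.2 N and linear speed of cover below 0.02 m/s); the arm keeps its last pose, push and grip.
It fails at once if the rack, bottle or beaker is shifted more than 20 mm or tipped (distance of any of rack, bottle, beaker from where it was at the start of the episode above 0.02 m or angle between any of rack, bottle, beaker's own z axis and vertical above 0.2 rad).
It fails at once if the cover is forced against the dispenser with more than 40 N (contact force between cover and holder above 40 N).
It also fails if it takes over 54 s, if anything falls off the work surface, if the arm or the gripper's body presses on something with over 40 N, if the wrist force passes 120 N, or if a joint passes its speed limit or range.

### The arm

A 6-joint arm with a two-finger parallel gripper is mounted at the origin on the work surface. World frame = base frame: x ahead of the robot, y to its left, z up, the work surface at z = 0. Lengths are in m, angles in rad, forces in N, time in s.
With the tool pointing down it reaches from about 0.25 to 0.725 m from the base axis. Payload 4 kg.
Tool frame: the origin (TCP) lies midway between the tips of the shut fingers; the grasp point (between the pads) lies 19 mm behind it; x points along the fingers, y is the direction in which the jaws open and shut, and the axes are right-handed (so a half turn about x gives the same grasp; the last joint's range is limited). The gripper opens to 85 mm and grips with 20 to 120 N. Pads are 22 mm wide; open, the fingers measure 114 mm over their backs; the gripper's body (76 mm by 85 mm) begins 54 mm behind the grasp point. The pads swing forward as they close: fully open they stand 13 mm farther back than shut.
Start: joints at [-1.288, 0.241, 0.005, 1.335, 0, 1.571], TCP at [0.14, -0.48, 0.231] pointing down, gripper open.
Joint ranges: [-2.72, 2.72], [-1.05, 1.87], [-1.09, 1.28], [-1.99, 2.15], [-1.42, 1.44], [-3.14, 3.14]. Speed limits (rad/s): [2.79, 2.79, 3.14, 3.14, 3.14, 3.14].

### API

Orientations are given as a unit quaternion [x, y, z, w].
In Python, from workcell import * gives the robot as it stands.
- The arm moves only by the tool play_rows, never from a script. Its argument "plan" is a list of rows, each a list of 7 numbers: the shift along the tool's x, y, z in mm, then the turn, a rotation vector about the tool's x, y, z in rad, then the closure, from -1 (fully open) to 1 (shut). In form: [[x, y, z, rx, ry, rz, grip], ...]. A call has 1 to 20 rows; each row shifts and turns the commanded pose from where the row before left it, along the tool's axes as they then stand; what a row does not reach is not made up. A row lasts 1/12 s, in which the tool goes at most 41.7 mm and 7.16 degrees, less where a joint would pass 70% of its speed; a pose out of reach is approached as far as the arm can. A call with a gripper value outside its range is refused whole. The fingers move at their own pace and stop on an object; the grip force is fixed at half the most. Time passes only in rows, so rows that do not move let the fingers close. It gives the time, the measured TCP pose, the force and the opening at its end, in the units of the state.
- get_obs(): the state, without advancing time (a new reading comes with each control period).
- camera(name): name is "scene" or "top"; returns a dict with "frame" (400x640x3 uint8, red, green, blue), "depth" (400x640 float32, m along the optical axis (not along the pixel's ray), 0 where there is no reading), "fx", "fy", "cx", "cy" (pixels), "distortion" ([k1, k2, p1, p2, k3] as OpenCV has them; the pictures are not rectified), "camera_from_world" (4x4, takes a point from world to camera coordinates). Camera axes: x right, y up, looking along -z (the intrinsics and any distortion apply to the point x, -y, -z); pixel columns grow to the right and rows downward; lengths in m; the calibration is good to about 2 mm. A picture is of the moment at which its call begins.
- job_done(): hands the job in, once; it reports no verdict.
Trained networks look in a picture, given as the dict that the camera call returned (one of the last four; its "shot" number tells which), for a name from the list of things; names that differ only in an ending like _2 or _b are one class to them, and where a whole thing is asked for, a point or a joint stands for the part that bears it (a point fixed in the world has none). Each returns a list of dicts, best first, with "confidence" (0 to 1); they miss things now and then, are a little off and sometimes report something else, mostly with a low value. They report only what shows in the picture. A call takes as long as a camera call. They do not tell look-alikes from the thing itself.
- search_frame(thing, picture): "centre" ([x, y, z] in m, in world coordinates, good to about 4 mm: the middle of the surface that is visible of it).
- pinpoint(thing, picture): "centre" ([x, y, z] in m, in world coordinates, good to about 4 mm: a listed point, or the origin of a listed thing).
The state is a dict: "clock": time; "joint_pos": joint angles; "joint_vel": joint speeds; "tau": joint torques, N m; "eef_pos": TCP position; "tool_rot": TCP orientation; "ft_force": force on the tool from outside, world axes, zero at the start; "ft_torque": the same for the moment, N m; "grip_width": finger opening in m.
Only numpy, scipy, OpenCV 4.12 (cv2) and the standard library are available. Lean on these libraries where they do the work, as an engineer would, in place of code of your own. Each camera call takes 0.05 s, during which the arm holds its last target. There are 200 camera calls.

## Working session

There is one attempt and no reset: what is moved stays moved. The work goes in short steps, Python scripts to look and compute and a tool call to move; the robot and the scene stay as the last step left them, time stands still between calls to the robot, and variables do not carry over. Pictures are saved under pics/ and viewed, about 8 in all and at most 12, crops included, and the job is handed in when it is done.

Besides the shell and the picture viewer there is one more tool, called after ">>>" by a JSON object that holds its "method" and its "body". play_rows: Moves the arm, as the interface text tells. Its arguments: {"type":"object","properties":{"plan":{"type":"array","items":{"type":"array","items":{"type":"number"}}}},"required":["plan"]}

```bash
mkdir -p pics; cat > h.py <<'E'
from workcell import *
import numpy as np, cv2
def save(c,n): cv2.imwrite('pics/'+n,c['frame'][:,:,::-1])
def cloud(c):
    d=c['depth']; v,u=np.mgrid[0:400,0:640]
    K=np.array([[c['fx'],0,c['cx']],[0,c['fy'],c['cy']],[0,0,1.]])
    p=cv2.undistortPoints(np.stack([u,v],-1).reshape(-1,1,2).astype(np.float64),K,np.array(c['distortion'],float)).reshape(400,640,2)
    P=np.stack([p[...,0]*d,-p[...,1]*d,-d,np.ones_like(d)],-1)
    W=P@np.linalg.inv(np.array(c['camera_from_world'])).T
    W=W[...,:3]; W[d==0]=np.nan
    return W
E
python3 - <<'E'
from h import *
for n in ['scene','top']:
    c=camera(n); save(c,n+'0.png')
    for t in ['holder','holder_eye','cover','cover_eye','roll','spindle_top','rack','bottle','beaker']:
        print(n,t,[(np.round(r['centre'],3).tolist(),round(r['confidence'],2)) for r in pinpoint(t,c)[:3]])
o=get_obs(); print(o['clock'],o['eef_pos'],o['tool_rot'],o['grip_width'])
E
```

```text
scene holder [([0.244, 0.287, 0.0], 0.97), ([0.75, 0.046, -0.003], 0.79), ([0.509, 0.022, -0.003], 0.76)]
scene holder_eye [([0.819, 0.028, 0.058], 0.87), ([0.582, 0.024, 0.058], 0.83), ([0.309, 0.275, 0.063], 0.58)]
scene cover [([0.504, -0.278, -0.0], 0.9), ([0.584, 0.021, 0.062], 0.66), ([0.443, 0.266, -0.003], 0.31)]
scene cover_eye [([0.564, -0.254, 0.012], 0.57)]
scene roll [([0.451, -0.096, 0.002], 0.71), ([0.489, 0.036, 0.014], 0.65), ([0.359, 0.004, -0.005], 0.52)]
scene spindle_top [([0.729, 0.052, 0.035], 0.83), ([0.217, 0.29, 0.039], 0.62)]
scene rack [([0.447, 0.27, -0.002], 0.65)]
scene bottle [([0.623, 0.4, -0.0], 0.63)]
scene beaker [([0.632, -0.409, 0.003], 0.89)]
top holder [([0.244, 0.289, -0.001], 0.93), ([0.752, 0.045, 0.001], 0.85), ([0.511, 0.03, 0.003], 0.65)]
top holder_eye [([0.581, 0.026, 0.067], 0.81), ([0.818, 0.021, 0.063], 0.76), ([0.314, 0.273, 0.06], 0.75)]
top cover [([0.507, -0.275, 0.002], 0.63)]
top cover_eye [([0.562, -0.248, 0.016], 0.63)]
top roll [([0.487, 0.036, 0.014], 0.71), ([0.446, -0.096, -0.0], 0.66), ([0.36, -0.002, -0.004], 0.57)]
top spindle_top [([0.488, 0.03, 0.039], 0.92), ([0.218, 0.289, 0.038], 0.75), ([0.73, 0.05, 0.036], 0.65)]
top rack [([0.448, 0.274, 0.0], 0.87)]
top bottle [([0.623, 0.399, -0.001], 0.66)]
top beaker [([0.631, -0.41, -0.001], 0.62)]
1.0 [ 0.13951457 -0.48013125  0.23130398] [ 0.70005196  0.09966127 -0.70004641  0.09964895] 0.08551259759144551
```

View pics/top0.png

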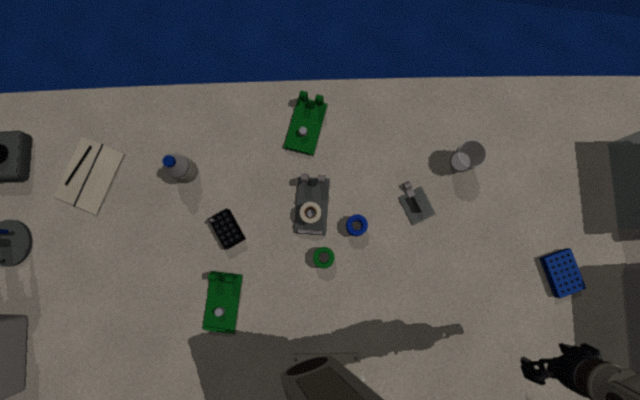

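View pics/scene0.png

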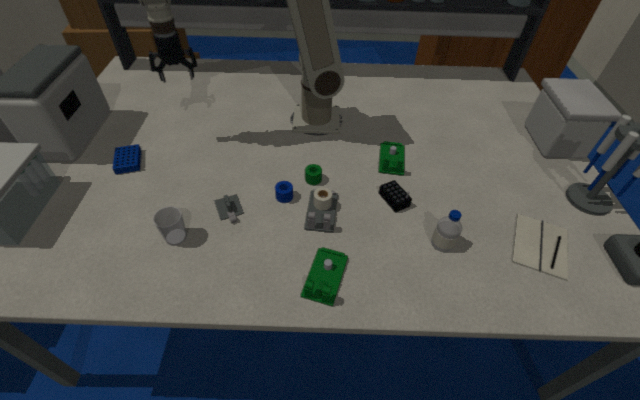

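```bash
python3 - <<'E'
from h import *
from scipy.spatial.transform import Rotation as R
o=get_obs(); print(R.from_quat(o['tool_rot']).as_matrix().round(3))
c=camera('top');W=cloud(c);f=c['frame'].astype(int)
def box(n,xr,yr,zr,col=None):
    m=(W[...,0]>xr[0])&(W[...,0]<xr[1])&(W[...,1]>yr[0])&(W[...,1]<yr[1])&(W[...,2]>zr[0])&(W[...,2]<zr[1])
    p=W[m]; r=cv2.minAreaRect((p[:,:2]*1000).astype(np.float32)); print(n,len(p),p.mean(0).round(4),r,'z',np.median(p[:,2]).round(4))
box('base',(.39,.64),(-.06,.12),(.007,.016))
box('rolltop',(.44,.54),(-.02,.09),(.05,.075))
box('knuck',(.55,.63),(-.04,.08),(.055,.085))
box('coverplate',(.43,.59),(-.35,-.2),(.002,.009))
box('rib',(.43,.55),(-.35,-.2),(.03,.045))
box('coverknuck',(.55,.6),(-.3,-.2),(.012,.03))
E
```

```text
[[ 0.     0.279 -0.96 ]
 [ 0.    -0.96  -0.279]
 [-1.    -0.    -0.   ]]
base 1226 [0.5165 0.0297 0.0119] ((510.94720458984375, 31.147491455078125), (91.8752670288086, 165.0602569580078), 84.60303497314453) z 0.012
rolltop 284 [0.4857 0.033  0.0598] ((485.841796875, 33.61494445800781), (55.269290924072266, 55.508426666259766), 88.75050354003906) z 0.0598
knuck 113 [0.5792 0.0248 0.0688] ((580.0657348632812, 24.46385955810547), (64.49932098388672, 21.493146896362305), 85.13143920898438) z 0.0694
coverplate 965 [ 0.5061 -0.2737  0.0045] ((510.1816711425781, -275.08319091796875), (149.4517822265625, 159.56881713867188), 89.9974594116211) z 0.0043
rib 84 [ 0.5062 -0.272   0.0387] ((506.9290771484375, -272.519775390625), (48.92973709106445, 12.583305358886719), 24.069583892822266) z 0.0387
coverknuck 50 [ 0.561  -0.247   0.0202] ((561.5330810546875, -247.1767120361328), (20.506967544555664, 19.891557693481445), 29.21254539489746) z 0.0205
```

The top view shows the grey holder with the white roll at about (311,212), the loose cover at (415,203) and the rack at (227,228). The scene view agrees; the green and blue look-alikes are to be ignored.

The measured layout:
- Holder at (0.511, 0.031), yaw about -5.4°.
- Roll at (0.486, 0.0335).
- Cover rib at (0.507, -0.2725), yaw about 24.4°.

I'll turn the wrist first, to a jaw angle of about 84° that suits both grasps.

>>> {"method": "play_rows", "body": {"plan": [[0, 0, 0, -0.12, 0, 0, -1], [0, 0, 0, -0.12, 0, 0, -1], [0, 0, 0, -0.12, 0, 0, -1], [0, 0, 0, -0.12, 0, 0, -1], [0, 0, 0, -0.12, 0, 0, -1], [0, 0, 0, -0.12, 0, 0, -1], [0, 0, 0, -0.12, 0, 0, -1], [0, 0, 0, -0.12, 0, 0, -1], [0, 0, 0, -0.12, 0, 0, -1], [0, 0, 0, -0.12, 0, 0, -1], [0, 0, 0, -0.12, 0, 0, -1], [0, 0, 0, -0.12, 0, 0, -1], [0, 0, 0, -0.12, 0, 0, -1], [0, 0, 0, -0.12, 0, 0, -1], [0, 0, 0, -0.12, 0, 0, -1], [0, 0, 0, -0.12, 0, 0, -1], [0, 0, 0, -0.12, 0, 0, -1], [0, 0, 0, -0.12, 0, 0, -1], [0, 0, 0, -0.12, 0, 0, -1], [0, 0, 0, -0.12, 0, 0, -1]]}}

```text
clock: 2.72
eef_pos: [0.1395, -0.4801, 0.2313]
tool_rot: [0.159, 0.689, -0.159, 0.689]
ft_force: [-0.3, 0.1, -0.3]
grip_width: 0.0854
```

>>> {"method": "play_rows", "body": {"plan": [[0, 0, 0, -0.12, 0, 0, -1], [0, 0, 0, -0.12, 0, 0, -1], [0, 0, 0, -0.12, 0, 0, -1], [6, 34, 18, 0, 0, 0, -1], [6, 34, 18, 0, 0, 0, -1], [6, 34, 18, 0, 0, 0, -1], [6, 34, 18, 0, 0, 0, -1], [6, 34, 18, 0, 0, 0, -1], [6, 34, 18, 0, 0, 0, -1], [6, 34, 18, 0, 0, 0, -1], [6, 34, 18, 0, 0, 0, -1], [6, 34, 18, 0, 0, 0, -1], [6, 34, 18, 0, 0, 0, -1], [6, 34, 18, 0, 0, 0, -1], [6, 34, 18, 0, 0, 0, -1], [6, 34, 18, 0, 0, 0, -1], [6, 34, 18, 0, 0, 0, -1], [6, 34, 18, 0, 0, 0, -1], [6, 34, 18, 0, 0, 0, -1], [0, 0, 0, 0, 0, 0, -1]]}}

```text
clock: 4.38
eef_pos: [0.4831, 0.038, 0.1344]
tool_rot: [0.033, 0.706, -0.032, 0.707]
ft_force: [0.9, -0.3, -0.4]
grip_width: 0.0854
```

```bash
cat >> h.py <<'E'
from scipy.spatial.transform import Rotation as R
def to(x,y,z,yang):
    o=get_obs(); M=R.from_quat(o['tool_rot']).as_matrix(); a=np.arctan2(M[1,1],M[0,1])
    d=M.T@(np.array([x,y,z])-o['eef_pos'])*1000
    print('t',round(o['clock'],2),'pos',np.round(o['eef_pos'],4),'yang',round(np.degrees(a),2),'tilt',M[:,0].round(3),'shift mm',d.round(1),'rx',round(-(np.radians(yang)-a),4),'F',np.round(o['ft_force'],1),'w',round(o['grip_width'],4),'j6',round(o['joint_pos'][5],2))
E
python3 -c "
from h import *
to(.486,.0335,.026,84.6)"
```

```text
t 4.38 pos [0.4831 0.038  0.1344] yang 84.73 tilt [ 0.002  0.002 -1.   ] shift mm [108.4  -4.5   3.1] rx 0.0023 F [ 0.9 -0.3 -0.4] w 0.0854 j6 0.17
```

>>> {"method": "play_rows", "body": {"plan": [[20, -4.5, 3, 0, 0, 0, -1], [20, 0, 0, 0, 0, 0, -1], [20, 0, 0, 0, 0, 0, -1], [20, 0, 0, 0, 0, 0, -1], [18, 0, 0, 0, 0, 0, -1], [17, 0, 0, 0, 0, 0, -1], [0, 0, 0, 0, 0, 0, -1], [0, 0, 0, 0, 0, 0, 1], [0, 0, 0, 0, 0, 0, 1], [0, 0, 0, 0, 0, 0, 1], [0, 0, 0, 0, 0, 0, 1], [0, 0, 0, 0, 0, 0, 1], [0, 0, 0, 0, 0, 0, 1], [0, 0, 0, 0, 0, 0, 1], [0, 0, 0, 0, 0, 0, 1]]}}

```text
clock: 5.63
eef_pos: [0.4837, 0.029, 0.022]
tool_rot: [0.036, 0.705, -0.034, 0.707]
ft_force: [-1.3, 3.8, 6.3]
grip_width: 0.0592
```

```bash
python3 -c "
from h import *
to(.37,.13,.1,84.6)"
```

```text
t 5.63 pos [0.4837 0.029  0.022 ] yang 84.37 tilt [ 0.003  0.002 -1.   ] shift mm [ -78.2   89.6 -122.8] rx -0.0039 F [-1.3  3.8  6.3] w 0.0592 j6 0.16
```

>>> {"method": "play_rows", "body": {"plan": [[-8, 0, 0, 0, 0, 0, 1], [-14, 0, 0, 0, 0, 0, 1], [-20, 0, 0, 0, 0, 0, 1], [-20, 0, 0, 0, 0, 0, 1], [-20, 0, 0, 0, 0, 0, 1], [0, 0, 0, 0, 0, 0, 1], [0, 0, 0, 0, 0, 0, 1]]}}

```text
clock: 6.22
eef_pos: [0.4836, 0.0276, 0.1036]
tool_rot: [0.035, 0.705, -0.035, 0.708]
ft_force: [-0.3, -0.7, -1.8]
grip_width: 0.059
```

```bash
python3 - <<'E'
from h import *
to(.37,.13,.1,84.6)
for n in ['top','scene']:
    c=camera(n)
    print([(np.round(r['centre'],3).tolist(),round(r['confidence'],2)) for r in pinpoint('roll',c)[:4]])
c=camera('scene');save(c,'s1.png');f=c['frame'][130:250,250:400];cv2.imwrite('pics/s1.png',cv2.resize(f[:,:,::-1],None,fx=4,fy=4))
E
```

```text
t 6.22 pos [0.4836 0.0276 0.1036] yang 84.32 tilt [ 0.004 -0.001 -1.   ] shift mm [   3.1   90.6 -123.2] rx -0.0049 F [-0.3 -0.7 -1.8] w 0.059 j6 0.16
[([0.447, -0.096, -0.001], 0.64)]
[([0.45, -0.097, 0.002], 0.92), ([0.484, 0.03, 0.09], 0.71), ([0.36, 0.002, -0.002], 0.47)]
```

View pics/s1.png

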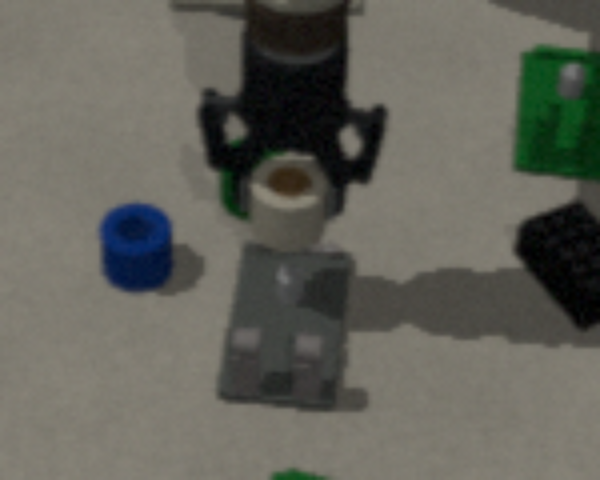

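The crop shows the white roll held between the fingers, clear above the spindle tip at (285,275). Next I'll set it down in the free area at (0.37, 0.13).

>>> {"method": "play_rows", "body": {"plan": [[0, 9, -12, 0, 0, 0, 1], [0, 18, -25, 0, 0, 0, 1], [0, 18, -25, 0, 0, 0, 1], [0, 18, -25, 0, 0, 0, 1], [0, 18, -24, 0, 0, 0, 1], [0, 9, -12, 0, 0, 0, 1], [0, 0, 0, 0, 0, 0, 1], [20, 0, 0, 0, 0, 0, 1], [20, 0, 0, 0, 0, 0, 1], [20, 0, 0, 0, 0, 0, 1], [15, 0, 0, 0, 0, 0, 1], [5, 0, 0, 0, 0, 0, 1], [0, 0, 0, 0, 0, 0, 1], [0, 0, 0, 0, 0, 0, 1]]}}

```text
clock: 7.63
eef_pos: [0.3692, 0.1294, 0.0223]
tool_rot: [0.035, 0.706, -0.035, 0.706]
ft_force: [0.4, -0.4, 0.3]
grip_width: 0.0593
```

```bash
python3 - <<'E'
from h import *
to(.37,.13,.0105,84.6)
for n in ['top','scene']:
    c=camera(n)
    print([(np.round(r['centre'],3).tolist(),round(r['confidence'],2)) for r in pinpoint('roll',c)[:4]])
E
```

```text
t 7.63 pos [0.3692 0.1294 0.0223] yang 84.31 tilt [-0. -0. -1.] shift mm [11.8  0.7  0.8] rx -0.0051 F [ 0.4 -0.4  0.3] w 0.0593 j6 0.44
[([0.447, -0.098, -0.001], 0.68), ([0.622, 0.4, -0.003], 0.46)]
[([0.451, -0.096, 0.003], 0.8), ([0.372, 0.132, 0.015], 0.75), ([0.359, 0.006, -0.002], 0.58)]
```

Another 11 mm down, check the contact force, then release.

>>> {"method": "play_rows", "body": {"plan": [[5, 0, 0, 0, 0, 0, 1], [4, 0, 0, 0, 0, 0, 1], [2, 0, 0, 0, 0, 0, 1], [0, 0, 0, 0, 0, 0, 1], [0, 0, 0, 0, 0, 0, 1]]}}

```text
clock: 8.25
eef_pos: [0.3685, 0.1296, 0.0111]
tool_rot: [0.035, 0.706, -0.035, 0.706]
ft_force: [0.0, -0.8, -0.3]
grip_width: 0.0591
```

>>> {"method": "play_rows", "body": {"plan": [[1.5, 0, 0, 0, 0, 0, 1], [0, 0, 0, 0, 0, 0, 1], [0, 0, 0, 0, 0, 0, -1], [0, 0, 0, 0, 0, 0, -1], [0, 0, 0, 0, 0, 0, -1], [0, 0, 0, 0, 0, 0, -1], [0, 0, 0, 0, 0, 0, -1], [0, 0, 0, 0, 0, 0, -1], [0, 0, 0, 0, 0, 0, -1], [0, 0, 0, 0, 0, 0, -1], [-10, 0, 0, 0, 0, 0, -1], [-20, 0, 0, 0, 0, 0, -1], [-30, 0, 0, 0, 0, 0, -1], [-30, 0, 0, 0, 0, 0, -1], [-30, 0, 0, 0, 0, 0, -1], [-30, 0, 0, 0, 0, 0, -1], [0, 0, 0, 0, 0, 0, -1]]}}

```text
clock: 9.67
eef_pos: [0.3724, 0.131, 0.1653]
tool_rot: [0.036, 0.703, -0.033, 0.71]
ft_force: [0.2, -0.1, 0.7]
grip_width: 0.0853
```

```bash
python3 - <<'E'
from h import *
to(.507,-.2725,.16,114.4)
c=camera('top');W=cloud(c)
for n in ['roll']: print([(np.round(r['centre'],3).tolist(),round(r['confidence'],2)) for r in pinpoint('roll',camera('scene'))[:4]])
m=(np.hypot(W[...,0]-.37,W[...,1]-.13)<.045)&(W[...,2]>.02)&(W[...,2]<.08)
p=W[m]; print(len(p),p.mean(0),np.median(p[:,2]),np.ptp(p[:,:2],0)) if len(p) else 0
E
```

```text
t 9.67 pos [0.3724 0.131  0.1653] yang 84.34 tilt [ 0.01   0.004 -1.   ] shift mm [   5.2 -388.3  173.6] rx -0.5246 F [ 0.2 -0.1  0.7] w 0.0853 j6 0.44
[([0.364, 0.004, -0.001], 0.8), ([0.37, 0.133, 0.002], 0.63), ([0.453, -0.097, -0.0], 0.6)]
61 [0.38500278 0.11946561 0.04626164] 0.047709845838455056 [0.05749015 0.03218286]
```

>>> {"method": "play_rows", "body": {"plan": [[0, -16, 7, 0, 0, 0, -1], [0, -32, 14, 0, 0, 0, -1], [0, -32, 14, 0, 0, 0, -1], [0, -32, 14, 0, 0, 0, -1], [0, -32, 14, 0, 0, 0, -1], [0, -32, 14, 0, 0, 0, -1], [0, -32, 14, 0, 0, 0, -1], [0, -32, 14, 0, 0, 0, -1], [0, -32, 14, 0, 0, 0, -1], [0, -32, 14, 0, 0, 0, -1], [0, -32, 14, 0, 0, 0, -1], [0, -32, 15, 0, 0, 0, -1], [0, -20, 11, 0, 0, 0, -1], [0, 0, 0, -0.105, 0, 0, -1], [0, 0, 0, -0.105, 0, 0, -1], [0, 0, 0, -0.105, 0, 0, -1], [0, 0, 0, -0.105, 0, 0, -1], [0, 0, 0, -0.105, 0, 0, -1], [0, 0, 0, 0, 0, 0, -1], [0, 0, 0, 0, 0, 0, -1]]}}

```text
clock: 11.48
eef_pos: [0.5017, -0.2729, 0.1579]
tool_rot: [-0.148, 0.692, 0.149, 0.69]
ft_force: [0.3, 0.3, -0.5]
grip_width: 0.0853
```

```bash
python3 - <<'E'
from h import *
to(.507,-.2725,.01,114.4)
c=camera('scene');W=cloud(c);
def box(n,xr,yr,zr):
    m=(W[...,0]>xr[0])&(W[...,0]<xr[1])&(W[...,1]>yr[0])&(W[...,1]<yr[1])&(W[...,2]>zr[0])&(W[...,2]<zr[1])
    p=W[m]
    if len(p)>5: print(n,len(p),p.mean(0).round(4),cv2.minAreaRect((p[:,:2]*1000).astype(np.float32)),np.median(p[:,2]).round(4))
box('rib',(.43,.55),(-.35,-.2),(.034,.045))
box('knuck',(.54,.6),(-.3,-.2),(.017,.03))
box('holderknuck',(.55,.63),(-.04,.08),(.062,.085))
E
```

```text
t 11.48 pos [ 0.5017 -0.2729  0.1579] yang 114.27 tilt [-0.003  0.002 -1.   ] shift mm [147.9  -2.2   5.3] rx -0.0023 F [ 0.3  0.3 -0.5] w 0.0853 j6 -0.92
rib 44 [ 0.5111 -0.2747  0.0388] ((509.404541015625, -275.4770202636719), (48.628108978271484, 10.90351676940918), 23.86530113220215) 0.0387
knuck 28 [ 0.5654 -0.2498  0.0201] ((564.25341796875, -251.06222534179688), (17.707321166992188, 19.642593383789062), 53.7380256652832) 0.02
holderknuck 80 [0.5865 0.0205 0.069 ] ((583.6860961914062, 20.69367790222168), (66.54779815673828, 20.093128204345703), 85.1722183227539) 0.0692
```

>>> {"method": "play_rows", "body": {"plan": [[10, -3.7, 9, 0, 0, 0, -1], [25, 0, 0, 0, 0, 0, -1], [30, 0, 0, 0, 0, 0, -1], [30, 0, 0, 0, 0, 0, -1], [25, 0, 0, 0, 0, 0, -1], [17, 0, 0, 0, 0, 0, -1], [10, 0, 0, 0, 0, 0, -1], [0, 0, 0, 0, 0, 0, -1], [0, 0, 0, 0, 0, 0, -1]]}}

```text
clock: 12.28
eef_pos: [0.5126, -0.2729, 0.0123]
tool_rot: [-0.149, 0.691, 0.15, 0.691]
ft_force: [-0.4, 0.6, -0.3]
grip_width: 0.0852
```

```bash
python3 - <<'E'
from h import *
to(.5115,-.2725,.011,114.3)
c=camera('top');f=c['frame'][150:270,340:490];cv2.imwrite('pics/t2.png',cv2.resize(f[:,:,::-1],None,fx=4,fy=4))
E
```

```text
t 12.28 pos [ 0.5126 -0.2729  0.0123] yang 114.41 tilt [-0.001  0.    -1.   ] shift mm [ 1.3  0.8 -0.8] rx 0.0018 F [-0.4  0.6 -0.3] w 0.0852 j6 -0.92
```

View pics/t2.png

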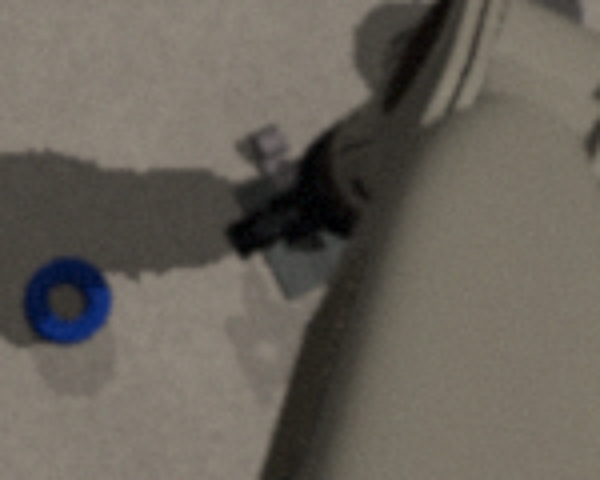

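The crop shows the fingers astride the cover's plate around (290,220), with the knuckle at (265,145). Closing the gripper now.

>>> {"method": "play_rows", "body": {"plan": [[0, 0, 0, 0, 0, 0, 1], [0, 0, 0, 0, 0, 0, 1], [0, 0, 0, 0, 0, 0, 1], [0, 0, 0, 0, 0, 0, 1], [0, 0, 0, 0, 0, 0, 1], [0, 0, 0, 0, 0, 0, 1], [0, 0, 0, 0, 0, 0, 1], [0, 0, 0, 0, 0, 0, 1], [0, 0, 0, 0, 0, 0, 1], [0, 0, 0, 0, 0, 0, 1], [0, 0, 0, 0, 0, 0, 1], [0, 0, 0, 0, 0, 0, 1]]}}

```text
clock: 13.33
eef_pos: [0.5127, -0.2733, 0.0133]
tool_rot: [-0.15, 0.691, 0.149, 0.691]
ft_force: [-1.0, 0.7, 5.1]
grip_width: 0.0109
```

>>> {"method": "play_rows", "body": {"plan": [[-8, 0, 0, 0, 0, 0, 1], [-15, 0, 0, 0, 0, 0, 1], [-25, 0, 0, 0, 0, 0, 1], [-25, 0, 0, 0, 0, 0, 1], [-25, 0, 0, 0, 0, 0, 1], [-15, 0, 0, 0, 0, 0, 1], [-7, 0, 0, 0, 0, 0, 1], [0, 0, 0, 0, 0, 0, 1], [0, 0, 0, 0, 0, 0, 1]]}}

```text
clock: 14.08
eef_pos: [0.5119, -0.2728, 0.132]
tool_rot: [-0.149, 0.691, 0.15, 0.691]
ft_force: [0.4, 0.3, -2.4]
grip_width: 0.0111
```

```bash
cat >> h.py <<'E'
def near(c,W,ctr,r,zr):
    m=(np.hypot(W[...,0]-ctr[0],W[...,1]-ctr[1])<r)&(W[...,2]>zr[0])&(W[...,2]<zr[1])
    return W[m]
def rel():
    # tool-frame points seen in each camera (colour-blind cloud below gripper)
    o=get_obs(); M=R.from_quat(o['tool_rot']).as_matrix()
    for n in ['top','scene']:
        c=camera(n); 
        for t in ['cover_eye','cover','holder_eye']:
            for r in pinpoint(t,c)[:3]:
                p=np.array(r['centre']); print(n,t,p.round(4),round(r['confidence'],2),'tool mm',(M.T@(p-o['eef_pos'])*1000).round(1))
E
python3 - <<'E'
from h import *
to(.511,.031,.12,84.6); rel()
c=camera('scene');f=c['frame'][150:270,180:330];cv2.imwrite('pics/s3.png',cv2.resize(f[:,:,::-1],None,fx=4,fy=4))
E
```

```text
t 14.08 pos [ 0.5119 -0.2728  0.132 ] yang 114.42 tilt [-0.001  0.001 -1.   ] shift mm [ 12.2 277.  124.8] rx 0.5205 F [ 0.4  0.3 -2.4] w 0.0111 j6 -0.92
top holder_eye [0.8185 0.0215 0.0612] 0.83 tool mm [ 70.6 141.2 400.9]
top holder_eye [0.5794 0.027  0.0663] 0.8 tool mm [ 65.8 245.  185.5]
top holder_eye [0.511  0.0304 0.0046] 0.71 tool mm [127.6 276.3 124.7]
scene cover_eye [ 0.5616 -0.254   0.1314] 0.68 tool mm [ 0.5 -3.4 53. ]
scene cover_eye [0.3703 0.1285 0.0018] 0.44 tool mm [130.6 423.8  37.1]
scene cover [ 0.5017 -0.2744  0.119 ] 0.79 tool mm [13.   2.8 -9.9]
scene holder_eye [0.3113 0.2749 0.0617] 0.88 tool mm [ 70.8 581.6  43.9]
scene holder_eye [0.5839 0.0231 0.0616] 0.59 tool mm [ 70.5 239.6 188. ]
scene holder_eye [0.8177 0.0277 0.0604] 0.58 tool mm [ 71.4 147.1 402.7]
```

View pics/s3.png

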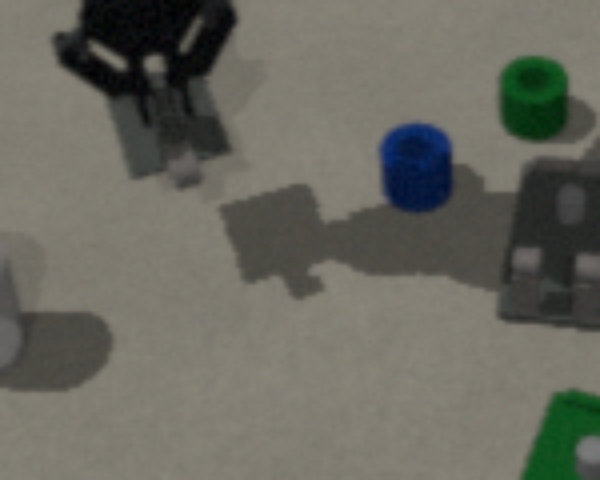

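The cover is held level with its knuckle at (183,165) in the crop. I'll turn it to the holder's yaw and carry it over, about 70 mm above the final height.

>>> {"method": "play_rows", "body": {"plan": [[0, 0, 0, 0.104, 0, 0, 1], [0, 0, 0, 0.104, 0, 0, 1], [0, 0, 0, 0.104, 0, 0, 1], [0, 0, 0, 0.104, 0, 0, 1], [0, 0, 0, 0.104, 0, 0, 1], [0, 15, -1, 0, 0, 0, 1], [0, 30, -1.5, 0, 0, 0, 1], [0, 30, -1.5, 0, 0, 0, 1], [0, 30, -1.5, 0, 0, 0, 1], [0, 30, -1.5, 0, 0, 0, 1], [0, 30, -1.5, 0, 0, 0, 1], [0, 30, -1.5, 0, 0, 0, 1], [0, 30, -1.5, 0, 0, 0, 1], [0, 30, -1.5, 0, 0, 0, 1], [0, 25, -1, 0, 0, 0, 1], [0, 15, -1, 0, 0, 0, 1], [0, 7, 0, 0, 0, 0, 1], [0, 0, 0, 0, 0, 0, 1], [0, 0, 0, 0, 0, 0, 1], [0, 0, 0, 0, 0, 0, 1]]}}

```text
clock: 16.2
eef_pos: [0.5256, 0.0282, 0.1328]
tool_rot: [0.033, 0.706, -0.034, 0.706]
ft_force: [0.9, -0.7, -1.2]
grip_width: 0.0112
```

```bash
python3 - <<'E'
from h import *
to(.526,.029,.065,84.6); rel()
c=camera('scene');W=cloud(c)
f=c['frame'][140:260,250:400];cv2.imwrite('pics/s4.png',cv2.resize(f[:,:,::-1],None,fx=4,fy=4))
c=camera('top');Wt=cloud(c)
f=c['frame'][150:270,240:390];cv2.imwrite('pics/t4.png',cv2.resize(f[:,:,::-1],None,fx=4,fy=4))
np.savez('w4.npz',s=W,t=Wt)
for n,w in [('s',W),('t',Wt)]:
    for zl,zh in [(.062,.08),(.117,.13),(.132,.147)]:
        p=near(None,w,(.585,.02),.05,(zl,zh)); 
        if len(p)>5: print(n,zl,len(p),p.mean(0).round(4),p.max(0).round(4),cv2.minAreaRect((p[:,:2]*1000).astype(np.float32)))
E
```

```text
t 16.2 pos [0.5256 0.0282 0.1328] yang 84.59 tilt [-0. -0. -1.] shift mm [67.8  0.9  0.3] rx -0.0001 F [ 0.9 -0.7 -1.2] w 0.0112 j6 0.15
top holder_eye [0.3124 0.2749 0.0623] 0.82 tool mm [  70.4  225.6 -235.5]
top holder_eye [0.8164 0.0185 0.0611] 0.81 tool mm [ 71.7  17.8 290.4]
scene cover_eye [0.5793 0.0226 0.1324] 0.61 tool mm [ 0.4 -0.5 54. ]
scene cover [0.5159 0.0273 0.1181] 0.66 tool mm [14.7 -1.8 -9.6]
scene holder_eye [0.3062 0.2758 0.062 ] 0.92 tool mm [  70.7  225.9 -241.8]
scene holder_eye [0.8152 0.0264 0.0581] 0.8 tool mm [ 74.7  25.6 288.5]
scene holder_eye [0.584  0.0234 0.0565] 0.61 tool mm [76.3  0.8 58.6]
s 0.062 79 [0.5864 0.0203 0.0691] [0.5967 0.0538 0.0745] ((585.4690551757812, 20.465559005737305), (66.83863067626953, 20.433053970336914), 86.7553482055664)
s 0.117 172 [0.5558 0.0239 0.1247] [0.5944 0.06   0.1299] ((558.5424194335938, 24.72796630859375), (61.918434143066406, 60.79637145996094), 36.286964416503906)
s 0.132 69 [0.5699 0.0228 0.139 ] [0.5934 0.0359 0.1468] ((565.0284423828125, 23.256826400756836), (20.913410186767578, 57.72494125366211), 85.21829986572266)
```

View pics/s4.png

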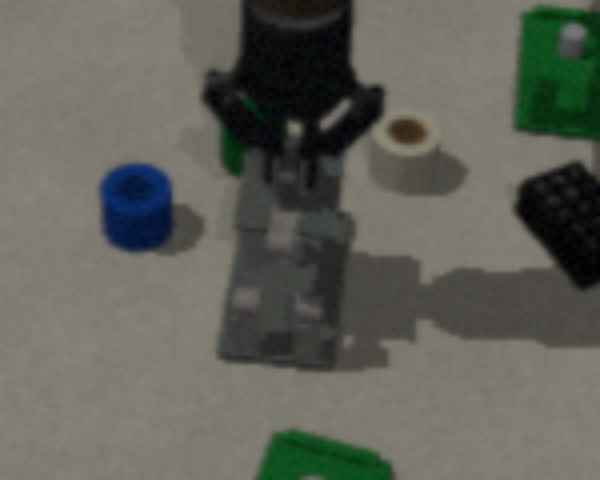

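The crop shows the cover's knuckle at (285,230), lined up between the holder's knuckles at (245,300) and (308,305), with the roll standing clear at (405,150). I'll measure both from the same camera before going down.

```bash
cat >> h.py <<'E'
a=np.radians(-5.4); Rh=np.array([[np.cos(a),np.sin(a)],[-np.sin(a),np.cos(a)]])
def knuckles(W,zc,xmin=-.013):
    # fixed-radius (11 mm) cylinder fit in holder frame about nominal eye
    from scipy.optimize import least_squares
    q=W.reshape(-1,3); q=q[~np.isnan(q[:,0])]
    h=np.c_[(q[:,:2]-[.5815,.0225])@Rh.T,q[:,2]]
    out=[]
    for n,yl,z0 in [('fixed',(.015,.04),.061),('cover',(-.0,.012),zc)]:
        m=(abs(h[:,1])>=yl[0])&(abs(h[:,1])<yl[1])&(abs(h[:,0])<.02)&(h[:,2]>z0+.003)&(h[:,2]<z0+.015)
        p=h[m]
        f=least_squares(lambda c:np.hypot(p[:,0]-c[0],p[:,2]-c[1])-.011,[0,z0],loss='soft_l1',f_scale=.001)
        m2=(abs(h[:,1])<.045)&(abs(h[:,0]-f.x[0])<.012)&(abs(h[:,2]-f.x[1]-.009)<.004)
        y=h[m2][:,1]
        print(n,len(p),'x,z mm',(f.x*1000).round(1),'res',round(np.median(abs(f.fun))*1000,2),'y mean/min/max',(np.array([y.mean(),y.min(),y.max()])*1000).round(1))
E
python3 - <<'E'
from h import *
for i in range(2): knuckles(cloud(camera('scene')),.131)
W=cloud(camera('top'));
try: knuckles(W,.131)
except Exception as e: print(e)
# plate level: fit plane to plate points
W=cloud(camera('scene'));p=near(None,W,(.535,.028),.055,(.118,.128)); 
A=np.c_[p[:,:2]-p[:,:2].mean(0),np.ones(len(p))];s=np.linalg.lstsq(A,p[:,2],rcond=None)[0]; print('plate',len(p),s)
E
```

```text
fixed 70 x,z mm [ 1.  60.5] res 0.98 y mean/min/max [ -1.6 -35.1  31.8]
cover 38 x,z mm [  1.3 129.6] res 0.76 y mean/min/max [ -0.2 -10.7   9.1]
fixed 69 x,z mm [ 1.3 60.7] res 1.27 y mean/min/max [ -2.1 -35.1  31.8]
cover 40 x,z mm [  1.2 129.7] res 0.56 y mean/min/max [ -0.4 -10.7   9. ]
zero-size array to reduction operation minimum which has no identity
plate 348 [ 0.0012654  -0.00521625  0.12436168]
  return _methods._mean(a, axis=axis, dtype=dtype,
  ret = ret.dtype.type(ret / rcount)
h.py:41: RuntimeWarning: Mean of empty slice.
  print(n,len(p),'x,z mm',(f.x*1000).round(1),'res',round(np.median(abs(f.fun))*1000,2),'y mean/min/max',(np.array([y.mean(),y.min(),y.max()])*1000).round(1))
```

Cover and fixed knuckles agree in x. The cover is about 1 mm high in y and 69 mm above the final height.

>>> {"method": "play_rows", "body": {"plan": [[0, -0.9, 0, 0, 0, 0, 1], [6, 0, 0, 0, 0, 0, 1], [8, 0, 0, 0, 0, 0, 1], [8, 0, 0, 0, 0, 0, 1], [8, 0, 0, 0, 0, 0, 1], [8, 0, 0, 0, 0, 0, 1], [6, 0, 0, 0, 0, 0, 1], [0, 0, 0, 0, 0, 0, 1], [0, 0, 0, 0, 0, 0, 1], [0, 0, 0, 0, 0, 0, 1]]}}

```text
clock: 17.73
eef_pos: [0.5259, 0.0281, 0.089]
tool_rot: [0.033, 0.706, -0.033, 0.706]
ft_force: [-0.1, -0.2, -1.2]
grip_width: 0.0108
```

```bash
python3 - <<'E'
from h import *
to(.526,.0275,.0638,84.6)
for i in range(2): knuckles(cloud(camera('scene')),.086)
E
```

```text
t 17.73 pos [0.5259 0.0281 0.089 ] yang 84.63 tilt [ 0.  0. -1.] shift mm [25.2 -0.6  0.1] rx 0.0005 F [-0.1 -0.2 -1.2] w 0.0108 j6 0.15
fixed 70 x,z mm [ 0.4 61. ] res 0.76 y mean/min/max [ -1.5 -34.9  31.8]
cover 39 x,z mm [ 1.1 85.6] res 0.85 y mean/min/max [ -2.2 -11.5   7.5]
fixed 68 x,z mm [ 1.3 60. ] res 0.98 y mean/min/max [ -0.1 -35.2  31.7]
cover 41 x,z mm [ 1.6 85.7] res 0.86 y mean/min/max [ -1.6 -11.5   7.8]
```

>>> {"method": "play_rows", "body": {"plan": [[4, 0, 0, 0, 0, 0, 1], [5, 0, 0, 0, 0, 0, 1], [5, 0, 0, 0, 0, 0, 1], [4, 0, 0, 0, 0, 0, 1], [3, 0, 0, 0, 0, 0, 1], [2, 0, 0, 0, 0, 0, 1], [2, 0, 0, 0, 0, 0, 1], [0, 0, 0, 0, 0, 0, 1], [0, 0, 0, 0, 0, 0, 1], [0, 0, 0, 0, 0, 0, 1], [0, 0, 0, 0, 0, 0, 1]]}}

```text
clock: 18.75
eef_pos: [0.5259, 0.0281, 0.064]
tool_rot: [0.033, 0.706, -0.033, 0.707]
ft_force: [-0.1, -0.2, -1.7]
grip_width: 0.0107
```

```bash
python3 - <<'E'
from h import *
to(.526,.0275,.0636,84.6)
for i in range(3): c=camera('scene');W=cloud(c);knuckles(W,.061)
p=near(None,W,(.535,.028),.055,(.049,.06)); A=np.c_[p[:,:2]-p[:,:2].mean(0),np.ones(len(p))];s=np.linalg.lstsq(A,p[:,2],rcond=None)[0]; print('plate',len(p),s.round(4))
for t in ['cover_eye','holder_eye','roll','rack','bottle','beaker']: print(t,[(np.round(r['centre'],3).tolist(),round(r['confidence'],2)) for r in pinpoint(t,c)[:4]])
f=c['frame'][140:260,250:400];cv2.imwrite('pics/s5.png',cv2.resize(f[:,:,::-1],None,fx=4,fy=4))
E
```

```text
t 18.75 pos [0.5259 0.0281 0.064 ] yang 84.63 tilt [ 0.001  0.    -1.   ] shift mm [ 0.4 -0.6  0.1] rx 0.0004 F [-0.1 -0.2 -1.7] w 0.0107 j6 0.15
fixed 66 x,z mm [ 0.9 60.1] res 1.15 y mean/min/max [ -2.6 -35.1  31.8]
cover 40 x,z mm [ 1.1 61.7] res 0.62 y mean/min/max [ -2.  -35.1  31.8]
fixed 69 x,z mm [ 0.8 60.4] res 0.81 y mean/min/max [ -1.5 -35.   31.8]
cover 36 x,z mm [ 0.8 61.3] res 1.17 y mean/min/max [ -1.4 -35.   31.8]
fixed 67 x,z mm [ 0.8 60.2] res 1.35 y mean/min/max [ -0.9 -35.2  31.8]
cover 38 x,z mm [ 1.2 61.2] res 0.96 y mean/min/max [ -1.4 -35.2  31.8]
plate 309 [ 0.012  -0.0064  0.0558]
cover_eye [([0.579, 0.023, 0.065], 0.82), ([0.511, 0.027, -0.003], 0.74)]
holder_eye [([0.309, 0.28, 0.061], 0.82), ([0.584, 0.025, 0.062], 0.81), ([0.818, 0.028, 0.06], 0.58)]
roll [([0.451, -0.094, -0.0], 0.77), ([0.372, 0.132, -0.001], 0.66), ([0.361, 0.004, -0.001], 0.45)]
rack [([0.451, 0.271, -0.001], 0.89)]
bottle [([0.625, 0.401, 0.0], 0.95)]
beaker [([0.633, -0.412, -0.001], 0.87), ([0.581, 0.02, 0.065], 0.38)]
```

View pics/s5.png

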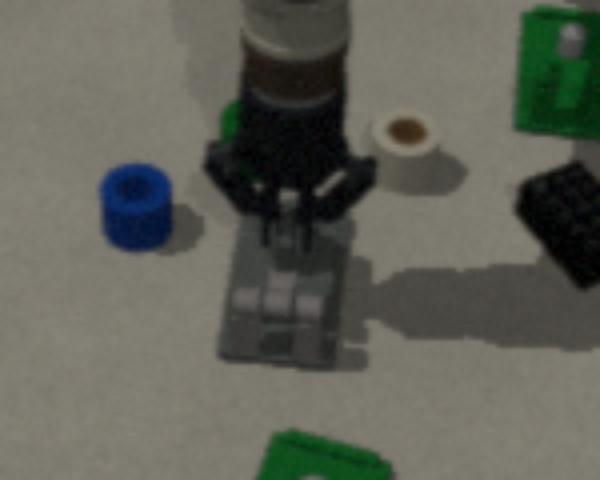

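By eye, the middle knuckle sits a bit higher in the picture than the line of the fixed pair. The detector also puts it 5 mm short in x, while my fit says aligned. I'll check the profiles directly.

```bash
python3 - <<'E'
from h import *
c=camera('scene');f=c['frame'][195:240,295:345]
g=cv2.convertScaleAbs(f[:,:,::-1],alpha=1.6)
cv2.imwrite('pics/s6.png',cv2.resize(g,None,fx=14,fy=12.4,interpolation=cv2.INTER_CUBIC))
W=np.nanmedian([cloud(camera('scene')) for i in range(8)],0)
q=W.reshape(-1,3); q=q[~np.isnan(q[:,0])]
h=np.c_[(q[:,:2]-[.5815,.0225])@Rh.T,q[:,2]]*1000
for n,lo,hi in [('fix-',-33,-17),('cov',-10,7),('fix+',14,30)]:
    m=(h[:,1]>lo)&(h[:,1]<hi)&(abs(h[:,0])<26)&(h[:,2]>40)
    p=h[m]; b=np.round(p[:,0]/3)*3
    print(n,[(int(k),round(np.median(p[b==k,2]),1),int((b==k).sum())) for k in np.unique(b)])
E
```

```text
fix- [(-27, np.float64(291.8), 5), (-24, np.float64(280.0), 76), (-21, np.float64(373.6), 40), (-18, np.float64(444.8), 30), (-15, np.float64(487.9), 27), (-12, np.float64(423.5), 92), (-9, np.float64(387.1), 183), (-6, np.float64(468.5), 62), (-3, np.float64(465.1), 18), (0, np.float64(71.7), 2), (3, np.float64(70.9), 6), (6, np.float64(69.2), 7), (9, np.float64(66.3), 11), (12, np.float64(51.3), 24)]
cov [(-27, np.float64(499.5), 5), (-24, np.float64(244.6), 33), (-21, np.float64(295.3), 128), (-18, np.float64(251.7), 162), (-15, np.float64(433.9), 144), (-12, np.float64(394.6), 243), (-9, np.float64(363.1), 28), (-6, np.float64(69.7), 1), (-3, np.float64(71.0), 4), (0, np.float64(71.7), 4), (3, np.float64(71.9), 4), (6, np.float64(70.7), 5), (9, np.float64(66.2), 16), (12, np.float64(62.4), 7)]
fix+ [(-27, np.float64(402.3), 6), (-24, np.float64(280.9), 81), (-21, np.float64(444.5), 68), (-18, np.float64(427.3), 174), (-15, np.float64(382.1), 180), (-12, np.float64(380.8), 13), (-6, np.float64(69.2), 3), (0, np.float64(71.4), 5), (3, np.float64(71.5), 5), (6, np.float64(69.8), 7), (9, np.float64(65.8), 13), (12, np.float64(53.3), 26)]
```

View pics/s6.png

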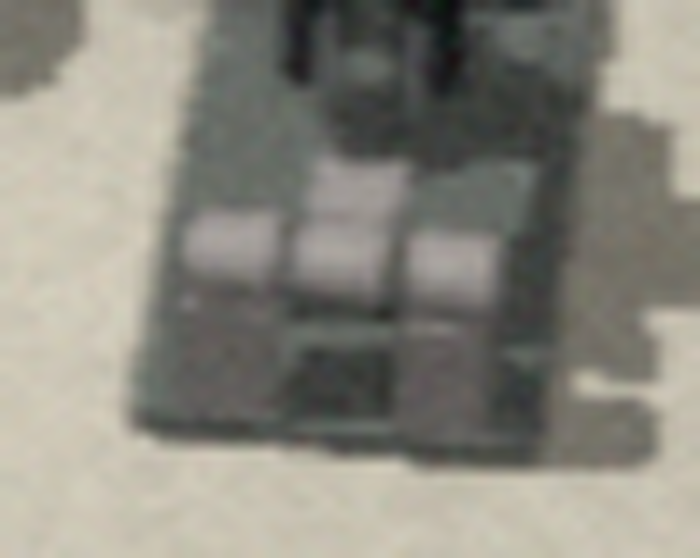

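The enlargement shows the three tubes in line: (235,245), (340,255), (455,265). The extra blob above the middle one is the cover's neck, which explains the mismatch. The gaps on both sides look equal and the profiles match to about 1 mm. I'll lower it 0.7 mm, let it settle and hand in.

>>> {"method": "play_rows", "body": {"plan": [[0.7, 0, 0, 0, 0, 0, 1], [0, 0, 0, 0, 0, 0, 1], [0, 0, 0, 0, 0, 0, 1], [0, 0, 0, 0, 0, 0, 1], [0, 0, 0, 0, 0, 0, 1], [0, 0, 0, 0, 0, 0, 1]]}}

```text
clock: 20.15
eef_pos: [0.5257, 0.0281, 0.0631]
tool_rot: [0.033, 0.706, -0.033, 0.706]
ft_force: [-0.0, 0.6, -1.8]
grip_width: 0.0109
```

```bash
python3 - <<'E'
from h import *
to(.526,.0275,.0633,84.6)
knuckles(np.nanmedian([cloud(camera('scene')) for i in range(5)],0),.061)
print(job_done())
E
```

```text
t 20.15 pos [0.5257 0.0281 0.0631] yang 84.62 tilt [ 0. -0. -1.] shift mm [-0.2 -0.5  0.4] rx 0.0004 F [-0.   0.6 -1.8] w 0.0109 j6 0.15
fixed 69 x,z mm [ 0.5 60.4] res 0.64 y mean/min/max [ -2.3 -35.   31.8]
cover 35 x,z mm [ 0.6 60.1] res 0.53 y mean/min/max [ -1.2 -35.   31.8]
the job is handed in; nothing more can be done
None
```

I lifted the roll off the spindle and laid it flat on the bench at about (0.37, 0.13) m, let go and clear of the dispenser. I handed the job in at about 20 s, with the cover still gripped by its rib and held level over the spindle. I did not get a verdict back.

- **Alignment:** in the last scene pictures, the cover's knuckle was within about 0.3 mm of the fixed ones in x and z. In y it was about 0.3 mm off when measured 25 mm above the final height, and the side gaps looked equal at the end. It was turned to the dispenser's measured yaw (tool within about 0.1°), and the plate's slope fitted to about 0.012 rad.
- **Forces:** the wrist read only about 1.8 N, which fits the cover's own weight, so there was no sign of it pressing on the dispenser.
- **Bystanders:** the rack, bottle and beaker were detected within about 4 mm of where they started, which is the detector's error.

Two checks disagreed:
- **Detector:** it put the cover's knuckle about 5 mm short in x and 3 mm high. An enlarged picture and the depth profiles showed the three tubes in line; the bright neck beside the knuckle probably misled it.
- **Camera offset:** the two cameras differ by 3–4 mm in absolute position, so I did the final alignment within one camera only. The top camera could not see the knuckles behind the arm.

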